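# Close up the tool case

## Robot

A 7-joint arm with a two-finger parallel gripper is mounted at the origin on the work surface. World frame = base frame: x ahead of the robot, y to its left, z up, the work surface at z = 0. Lengths are in m, angles in rad, forces in N, time in s.
With the tool pointing down it reaches from about 0.4 to 0.9 m from the base axis. Payload 5.5 kg.
Tool frame: the origin (TCP) lies on the front face of the gripper's body, between the roots of the fingers; the fingertips stand 73 mm ahead of it and the grasp point (between the pads) lies 54 mm ahead of it (env.tip_extent is the distance from the TCP to the fingertips, in m); z points along the fingers, y is the line along which they close (so a half turn about z gives the same grasp; the last joint's range is limited). The gripper opens to 85 mm and grips with 20 to 120 N. Pads are 22 mm wide; open, the fingers measure 114 mm over their backs; the gripper's body (76 mm by 85 mm) begins 54 mm behind the grasp point. The pads swing forward as they close: fully open they stand 13 mm farther back than shut.
Start: joints at [-0.872, 0.501, -0.427, 1.55, 0.221, 1.138, -0.21], TCP at [0.274, 0.589, 0.304] pointing down, gripper open.
Joint ranges: [-2.88, 2.88], [-0.31, 2.03], [-1.54, 1.56], [0.2, 2.42], [-1.41, 4.55], [0.19, 2.02], [-2.57, 2.57]. Speed limits (rad/s): [2.57, 2.57, 3.14, 3.14, 3.14, 3.14, 3.14].

## Interface

Orientations are given as a unit quaternion [x, y, z, w].
In Python, from bench import env, vision gives the robot as it stands.
- The arm moves only by the tool drive_tool, never from a script. Its argument "plan" is a list of rows, each an object with "delta_pos": the shift along the tool's x, y, z scaled (see below), a list of three; "turn": the turn about the tool's z scaled (see below); "gripper": the opening, from -1 (shut) to 1 (fully open). A call has 1 to 8 rows; each row shifts and turns the commanded pose from where the row before left it, along the tool's axes as they then stand; what a row does not reach is not made up. The controller multiplies each number of a shift by 0.3 m and each number of a turn by 90 degrees. A row lasts 1/10 s, in which the tool goes at most 50 mm and 8.59 degrees, less where a joint would pass 70% of its speed; a pose out of reach is approached as far as the arm can. A call with a number of a shift or a turn outside -1 to 1 is refused whole. A call with a gripper value outside its range is refused whole. The fingers move at their own pace and stop on an object; "force" is the grip in N (left out, the last holds). Time passes only in rows, so rows that do not move let the fingers close. It gives the time, the measured TCP pose, the force, the opening and the grip force at its end, in the units of the state.
- env.get_obs(): the state, without advancing time (a new reading comes with each control period).
- vision.read_camera(name): name is "side" or "top"; returns a dict with "color" (420x560x3 uint8, red, green, blue), "K" (3x3 intrinsics, pixels), "pose" (4x4, takes a point from camera to world coordinates). Camera axes: x right, y up, looking along -z (the intrinsics and any distortion apply to the point x, -y, -z); pixel columns grow to the right and rows downward; lengths in m; the calibration is good to about 2 mm. A picture is of the moment at which its call begins. There is no depth.
- env.close_job(): hands the job in; it is judged then, once.
The state is a dict: "time": time; "joint_positions": joint angles; "qd": joint speeds; "joint_efforts": joint torques, N m; "tool_pos": TCP position; "eef_rot": TCP orientation; "wrist_force": force on the tool from outside, world axes, zero at the start; "moment": the same for the moment, N m; "grip_width": finger opening in m; "grip_force": force on a finger pad.
Only numpy, scipy, OpenCV 4.12 (cv2) and the standard library are available. Lean on these libraries where they do the work, as an engineer would, in place of code of your own. Each camera call takes 0.05 s, during which the arm holds its last target. There are 200 camera calls.

## Task

Close up the navy tool case using only your fingertips: first push its orange drawer fully in, then push the raised lid down until it is fully shut, and last push the yellow knob of the bolt on the lid all the way across into its keeper. Push gently and pinch nothing: do not lift the case or shove it along the bench, and leave the jar, the bowl and the rasp where they are.

Things in the scene. Friction and masses are not known exactly. Their poses are not given: they have to be found in the camera images.
- case: Navy tool case standing loose, about 3 kg: 180 mm deep (its x), 340 mm wide (its y), rim 80 mm high. Origin: centre of its underside; x points from the front (drawer) to the back (lid hinge), y to its left, z up. A small steel keeper on its +y wall, centred 150 mm from the hinge, is 108 mm high and stands 14 mm out. The case slides if pushed with more than some 16 to 34 N.
- drawer (a joint): How far the drawer is out of the case, in m: 0 fully in, at most 0.075; grows as it comes out along the case's -x. Slides with about 1.5 N and stays where it is left.
- drawer_front (a point): Middle of the outer face of the orange drawer front, 30 mm above the bench. The front is 300 mm wide, 12 mm thick and reaches from 7 to 51 mm above the bench; it has no handle, only a flat black label strip. Fully in, its outer face still stands 12 mm proud of the case's front wall.
- lid (a joint): Lid angle in rad: 0 shut, flat on the rim; grows as its free edge rises, at most 1.6. Lid 180 mm from hinge to free edge, 340 mm wide, 12 mm thick, 0.3 kg; a stiff hinge (0.45 N m) holds it at any angle, so it must be pushed all the way down. At angle a it runs from the hinge towards the case's -x by 180 cos(a) mm and up by 180 sin(a) mm.
- lid_hinge (a point): Middle of the hinge axis (along the case's y), at the underside of the lid: 90 mm to +x of the case's origin and 80 mm up.
- lid_edge (a point): Middle of the lid's free edge, on the outer face (the one on top when shut, 12 mm above the underside). Around the lid's middle line the outer face is flat and bare.
- bolt (a joint): Travel of the bolt in m: 0 unbolted, 0.035 fully across in the keeper; grows towards the case's +y. Slides with about 1.5 N, stays where it is left. It rides on the lid.
- bolt_top (a point): Centre of the top of the bolt's yellow knob, an upright cylinder 18 mm in diameter whose top is 24 mm above the lid's outer face; it stands on the lid 150 mm from the hinge and (at travel 0) 100 mm to +y of the lid's middle. Beneath it a flat steel bar lies along y up to 7 mm above the lid, reaching 18 mm to -y and 54 mm to +y of the knob.
- jar: White jar with blue lid, 60 mm in diameter, 100 mm tall, to the left of the case; leave alone. Origin: centre of its underside.
- bowl: Green plaster-mixing bowl, 110 mm across the rim, 60 mm tall, to the right of the case; leave alone. Origin: centre of its underside.
- rasp: Plaster rasp lying flat, 250 mm long along its x (wooden handle to -x, 130 mm; steel blade to +x, 120 mm), 30 mm wide, 22 mm tall, to the left front of the case; leave alone. Origin: on its underside, 130 mm from the handle's end.

How it is judged:
By the outcome, as a careful person would: the job done as asked, in the order asked, and still so for the second after the job is handed in, with the robot touching nothing.
It also fails if it takes over 54 s, if anything falls off the work surface, if the arm or the gripper's body presses on something with over 40 N, if the wrist force passes 120 N, or if a joint passes its speed limit or range.

## Working session

There is one attempt and no reset: what is moved stays moved. The work goes in short steps, Python scripts to look and compute and a tool call to move; the robot and the scene stay as the last step left them, time stands still between calls to the robot, and variables do not carry over. Pictures are saved under pics/ and viewed, at most 10 in all, crops included, and the job is handed in when it is done.

Besides the shell and the picture viewer there is one more tool, called after "Emit:" by a JSON object that holds its "fn" and its "kwargs", one argument or row to a line. drive_tool: Moves the arm, as the interface text tells. Shifts and turns lie within -1 to 1; 1 stands for 0.3 m of shift or 90 degrees of turn. Its arguments: {"type":"object","properties":{"plan":{"type":"array"},"force":{"type":"number"}},"required":["plan"]}

```bash
mkdir -p pics
python3 - <<'E'
from bench import env, vision
import cv2,numpy as np
for n in ("side","top"):
    d=vision.read_camera(n); cv2.imwrite(f"pics/{n}0.png",cv2.resize(d["color"][:,:,::-1],(784,588),interpolation=cv2.INTER_CUBIC))
    np.savez(f"{n}.npz",**{k:d[k] for k in("K","pose")},extra=str([k for k in d])); print(n,d["K"],d["pose"].round(4),d.keys())
print(env.get_obs()); print(env.tip_extent)
E
```

```text
side [[539.27661688   0.         291.08416682]
 [  0.         539.27661688 215.16402276]
 [  0.           0.           1.        ]] [[ 0.8288  0.3841 -0.4068 -0.1117]
 [-0.5594  0.5567 -0.6141 -0.9562]
 [-0.0094  0.7366  0.6763  1.1513]
 [ 0.      0.      0.      1.    ]] dict_keys(['color', 'K', 'pose'])
top [[487.28312826   0.         277.4210756 ]
 [  0.         487.28312826 214.4788372 ]
 [  0.           0.           1.        ]] [[ 0.0038  0.9815 -0.1912  0.3029]
 [-1.      0.0045  0.0034  0.0323]
 [ 0.0042  0.1912  0.9815  1.2432]
 [ 0.      0.      0.      1.    ]] dict_keys(['color', 'K', 'pose'])
{'time': 0.1, 'joint_positions': array([-0.8718173 ,  0.50175775, -0.42680004,  1.55135384,  0.22079878,
        1.13824782, -0.21026585]), 'qd': array([ 0.00182567, -0.00263266, -0.0010114 , -0.00265454,  0.00048843,
        0.00080944,  0.00068714]), 'joint_efforts': array([-1.14300958e-02, -5.70807874e+01, -5.83877519e+00, -2.81748265e+01,
        1.04310113e-02,  5.52978905e-03, -4.80742273e-06]), 'tool_pos': array([0.27421019, 0.58879151, 0.30295648]), 'eef_rot': array([ 2.16131811e-01,  9.76363817e-01, -8.29530364e-04, -2.19333495e-04]), 'wrist_force': array([ 0.21214944, -0.4989169 , -0.5625125 ]), 'moment': array([ 0.07077323, -0.01300721, -0.04121127]), 'grip_force': 0.0, 'grip_width': 0.08543251060022351}
0.0726
```

View pics/side0.png

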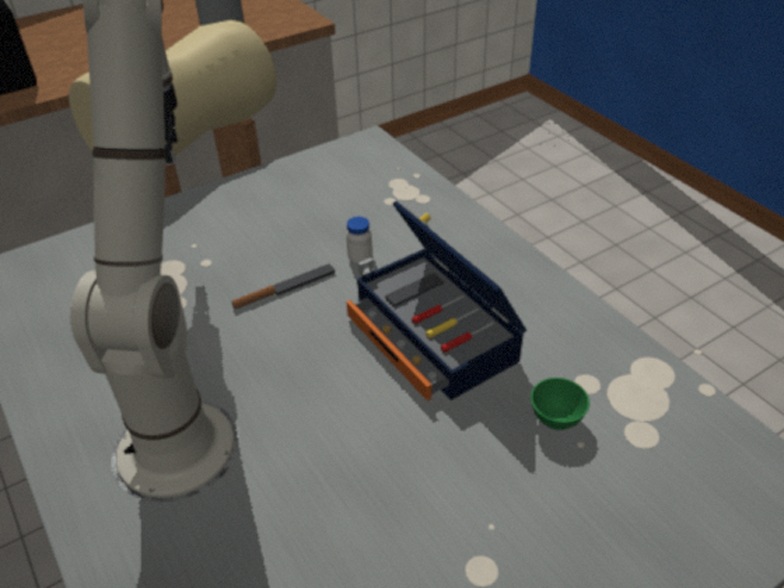

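View pics/top0.png

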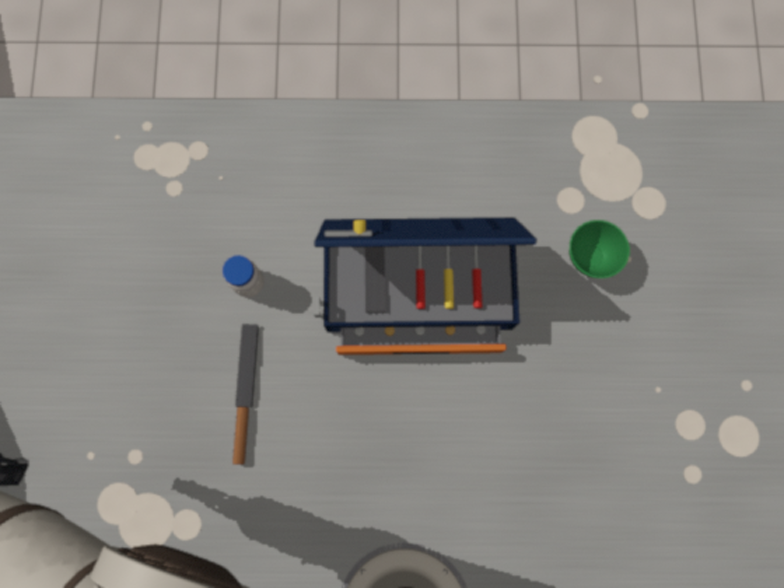

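The side view shows the drawer front from (348,306) to (431,393), the raised lid and the knob at about (425,217). The top view shows the drawer front at (337–505, 349), the lid edge at row ~243 and the knob at (360,227). I'll enlarge both for exact readings.

Run:
```python
import cv2
s=cv2.imread("pics/side0.png");t=cv2.imread("pics/top0.png")
cv2.imwrite("pics/s1.png",cv2.resize(s[190:410,330:540],None,fx=2.7,fy=2.7,interpolation=cv2.INTER_CUBIC))
cv2.imwrite("pics/t1.png",cv2.resize(t[200:370,300:550],None,fx=3.2,fy=3.2,interpolation=cv2.INTER_CUBIC))
```

```text
(no output)
```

View pics/s1.png

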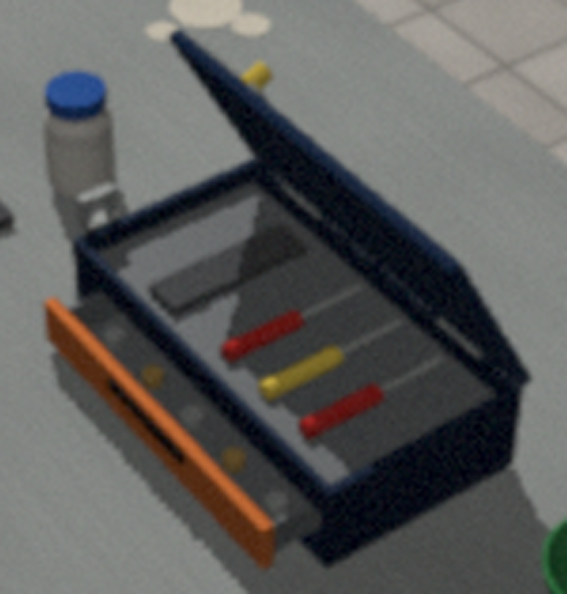

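View pics/t1.png

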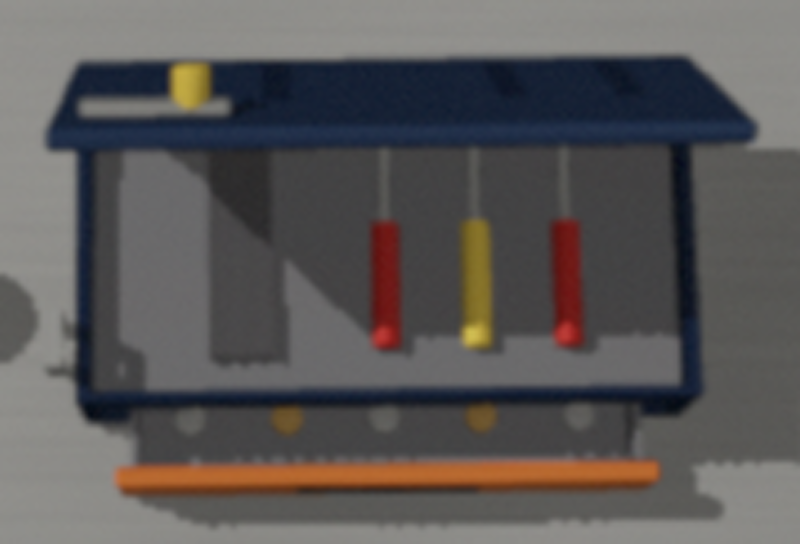

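The side crop gives rim front corners (78,243) and (328,493), drawer front corners (48,302), (270,530) and (270,567), and lid tips (175,36) and (462,268). The top crop gives the lid's free edge at rows 125–148 over columns 50–755, and the drawer's bottom edge from (120,493) to (658,487). I'll fit the case model to these.

```bash
cat > fit.py <<'E'
import numpy as np
from scipy.optimize import least_squares
C={n:np.load(n+".npz") for n in("side","top")}
def proj(n,P):
    c=C[n];T=c["pose"];p=T[:3,:3].T@(P-T[:3,3]);q=c["K"]@np.array([p[0],-p[1],-p[2]]);return q[:2]/q[2]
def px(n,u,v):
    a=np.array([330+u/2.7,190+v/2.7] if n=="side" else [300+u/3.2,200+v/3.2]);return a/1.4-.15
def case(p,X):
    c,s=np.cos(p[2]),np.sin(p[2]);return np.array([p[0]+c*X[0]-s*X[1],p[1]+s*X[0]+c*X[1],X[2]])
def lid(p,r,y,h): # r from hinge, h above underside
    a=p[4];return np.array([.09-r*np.cos(a)+h*np.sin(a),y,.08+r*np.sin(a)+h*np.cos(a)])
def dr(p,y,z):return np.array([-.102-p[3],y,z])
F=lambda x,y,z:lambda p:np.array([x,y,z])
L=lambda r,y,h:lambda p:lid(p,r,y,h)
D=lambda y,z:lambda p:dr(p,y,z)
M=[("side",F(-.09,.17,.08),78,243),("side",F(-.09,-.17,.08),328,493),("side",F(-.09,-.17,0),328,566),
("side",D(.15,.051),48,302),("side",D(-.15,.051),270,530),("side",D(-.15,.007),270,567),
("side",L(.18,.17,0),175,38),("side",L(.18,-.17,.012),465,268),
("top",F(-.09,.17,.08),84,405),("top",F(-.09,-.17,.08),698,402),("top",D(.15,.007),120,493),("top",D(-.15,.007),658,487),
("top",L(.18,.17,0),50,148),("top",L(.18,-.17,0),752,143),("top",L(.18,.17,.012),52,129),("top",L(.18,-.17,.012),750,124),
("top",L(.15,.154,.019),78,108),("top",L(.15,.1,.036),190,65+15)]
def res(p):return np.concatenate([proj(n,case(p,f(p)))-px(n,u,v) for n,f,u,v in M])
if __name__=="__main__":
    r=least_squares(res,[.55,0,0,.05,1.2],loss="soft_l1");p=r.x;print(p.round(4))
    for m,e in zip(M,res(p).reshape(-1,2)):print(m[0],m[2:],e.round(1))
    for k,v in dict(drawer=dr(p,0,.03),hinge=(.09,0,.08),edge=lid(p,.18,0,.012),bolt=lid(p,.15,.1,.036)).items():print(k,case(p,v).round(4))
    # check keeper, independent triangulation of rim corners & lid tips
    import cv2
    Pm=lambda n:C[n]["K"]@np.diag([1,-1,-1])@np.linalg.inv(C[n]["pose"])[:3]
    for a,b in [((78,243),(84,405)),((328,493),(698,402)),((48,302),(119,484)),((175,38),(50,148)),((265,70),(190,70))]:
        X=cv2.triangulatePoints(Pm("side"),Pm("top"),px("side",*a),px("top",*b)).ravel();print("tri",(X[:3]/X[3]).round(4))
E
python3 fit.py
```

```text
[ 0.5765 -0.028   0.0184  0.0272  1.0785]
side (78, 243) [-1.3 -1.1]
side (328, 493) [0.8 0.7]
side (328, 566) [-0.1  0.9]
side (48, 302) [-0.3 -1. ]
side (270, 530) [-0.3 -0. ]
side (270, 567) [-0.4  0.8]
side (175, 38) [-2.4 -0.5]
side (465, 268) [-0.4 -1.4]
top (84, 405) [-1.9 -0.1]
top (698, 402) [ 1.7 -1.4]
top (120, 493) [ 0.4 -0.2]
top (658, 487) [-2.  -0.5]
top (50, 148) [-0.9  1.8]
top (752, 143) [1.7 0.8]
top (52, 129) [-1.5  0.5]
top (750, 124) [ 2.5 -0.5]
top (78, 108) [ 1.2 -1. ]
top (190, 80) [ 0.8 -2.8]
drawer [ 0.4474 -0.0304  0.03  ]
hinge [ 0.6665 -0.0264  0.08  ]
edge [ 0.592  -0.0278  0.2443]
bolt [0.6255 0.0729 0.2292]
tri [0.4842 0.1354 0.0785]
tri [ 0.4879 -0.1962  0.0801]
tri [0.4445 0.1182 0.048 ]
tri [0.5843 0.1402 0.2353]
tri [0.6246 0.0746 0.2278]
```

Emit:
{"fn": "drive_tool", "kwargs": {
  "plan": [
    {"delta_pos":[0,0,0],"turn":-0.0722,"gripper":-1},
    {"delta_pos":[0,0,0],"turn":-0.0722,"gripper":-1},
    {"delta_pos":[0,0,0],"turn":-0.0722,"gripper":-1},
    {"delta_pos":[0,0,0],"turn":-0.0722,"gripper":-1},
    {"delta_pos":[-0.026,-0.13,0],"turn":0,"gripper":-1},
    {"delta_pos":[-0.026,-0.13,0],"turn":0,"gripper":-1},
    {"delta_pos":[-0.026,-0.13,0],"turn":0,"gripper":-1},
    {"delta_pos":[-0.026,-0.13,0],"turn":0,"gripper":-1}
  ]
}}

```text
time: 0.9
tool_pos: [0.3084, 0.432, 0.3033]
eef_rot: [-0.009, 1.0, -0.0, -0.0]
wrist_force: [0.8, -1.2, -0.1]
grip_width: -0.0002
grip_force: 0.0
```

Emit:
{"fn": "drive_tool", "kwargs": {
  "plan": [
    {"delta_pos":[-0.026,-0.13,0],"turn":0,"gripper":-1},
    {"delta_pos":[-0.026,-0.13,0],"turn":0,"gripper":-1},
    {"delta_pos":[-0.026,-0.13,0],"turn":0,"gripper":-1},
    {"delta_pos":[-0.026,-0.13,0],"turn":0,"gripper":-1},
    {"delta_pos":[-0.026,-0.13,0],"turn":0,"gripper":-1},
    {"delta_pos":[-0.026,-0.13,0],"turn":0,"gripper":-1},
    {"delta_pos":[-0.026,-0.13,0],"turn":0,"gripper":-1},
    {"delta_pos":[0,0,0],"turn":0,"gripper":-1}
  ]
}}

```text
time: 1.7
tool_pos: [0.3684, 0.1567, 0.3035]
eef_rot: [-0.005, 1.0, -0.001, -0.0]
wrist_force: [-0.6, -0.1, 0.9]
grip_width: 0.0002
grip_force: 0.0
```

Emit:
{"fn": "drive_tool", "kwargs": {
  "plan": [
    {"delta_pos":[-0.0257,-0.1253,0],"turn":0,"gripper":-1},
    {"delta_pos":[-0.0257,-0.1253,0],"turn":0,"gripper":-1},
    {"delta_pos":[-0.0257,-0.1253,0],"turn":0,"gripper":-1},
    {"delta_pos":[-0.0257,-0.1253,0],"turn":0,"gripper":-1},
    {"delta_pos":[-0.0257,-0.1253,0],"turn":0,"gripper":-1},
    {"delta_pos":[0,0,0.1],"turn":0,"gripper":-1},
    {"delta_pos":[0,0,0.1],"turn":0,"gripper":-1},
    {"delta_pos":[0,0,0.1],"turn":0,"gripper":-1}
  ]
}}

```text
time: 2.5
tool_pos: [0.4099, -0.0252, 0.213]
eef_rot: [-0.009, 1.0, 0.0, 0.0]
wrist_force: [0.1, 0.6, -1.7]
grip_width: 0.0002
grip_force: 0.0
```

Emit:
{"fn": "drive_tool", "kwargs": {
  "plan": [
    {"delta_pos":[0,0,0.1],"turn":0,"gripper":-1},
    {"delta_pos":[0,0,0.1],"turn":0,"gripper":-1},
    {"delta_pos":[0,0,0.1],"turn":0,"gripper":-1},
    {"delta_pos":[0,0,0.06],"turn":0,"gripper":-1},
    {"delta_pos":[0,0,0],"turn":0,"gripper":-1},
    {"delta_pos":[0,0,0],"turn":0,"gripper":-1}
  ]
}}

```text
time: 3.1
tool_pos: [0.4097, -0.0249, 0.1059]
eef_rot: [-0.009, 1.0, 0.0, -0.001]
wrist_force: [0.1, -0.1, -0.1]
grip_width: 0.0003
grip_force: 0.0
```

Emit:
{"fn": "drive_tool", "kwargs": {
  "plan": [
    {"delta_pos":[-0.04,0,0],"turn":0,"gripper":-1},
    {"delta_pos":[-0.04,0,0],"turn":0,"gripper":-1},
    {"delta_pos":[-0.02,0,0],"turn":0,"gripper":-1},
    {"delta_pos":[-0.02,0,0],"turn":0,"gripper":-1},
    {"delta_pos":[-0.02,0,0],"turn":0,"gripper":-1}
  ]
}}

```text
time: 3.6
tool_pos: [0.4521, -0.0246, 0.1061]
eef_rot: [-0.009, 1.0, -0.0, -0.0]
wrist_force: [-1.6, -0.7, 1.8]
grip_width: 0.0001
grip_force: 0.9
```

Emit:
{"fn": "drive_tool", "kwargs": {
  "plan": [
    {"delta_pos":[-0.01,0,0],"turn":0,"gripper":-1},
    {"delta_pos":[-0.01,0,0],"turn":0,"gripper":-1}
  ]
}}

```text
time: 3.8
tool_pos: [0.4577, -0.0246, 0.1058]
eef_rot: [-0.009, 1.0, -0.0, -0.0]
wrist_force: [-1.8, -0.2, 0.9]
grip_width: -0.0003
grip_force: 0.8
```

Sliding at about 1.8 N; continuing in small steps.

Emit:
{"fn": "drive_tool", "kwargs": {
  "plan": [
    {"delta_pos":[-0.007,0,0],"turn":0,"gripper":-1},
    {"delta_pos":[0,0,0],"turn":0,"gripper":-1}
  ]
}}

```text
time: 4.0
tool_pos: [0.4602, -0.0245, 0.1059]
eef_rot: [-0.009, 1.0, 0.0, 0.0]
wrist_force: [-0.5, -0.9, -0.5]
grip_width: 0.0002
grip_force: 0.1
```

Emit:
{"fn": "drive_tool", "kwargs": {
  "plan": [
    {"delta_pos":[-0.005,0,0],"turn":0,"gripper":-1},
    {"delta_pos":[0,0,0],"turn":0,"gripper":-1}
  ]
}}

```text
time: 4.2
tool_pos: [0.4613, -0.0244, 0.1059]
eef_rot: [-0.009, 1.0, 0.0, -0.0]
wrist_force: [-0.8, -0.2, -0.1]
grip_width: 0.0002
grip_force: 0.4
```

Emit:
{"fn": "drive_tool", "kwargs": {
  "plan": [
    {"delta_pos":[-0.004,0,0],"turn":0,"gripper":-1},
    {"delta_pos":[0,0,0],"turn":0,"gripper":-1}
  ]
}}

```text
time: 4.4
tool_pos: [0.4625, -0.0244, 0.1058]
eef_rot: [-0.009, 1.0, 0.0, -0.0]
wrist_force: [-0.6, -0.0, -0.3]
grip_width: 0.0
grip_force: 0.6
```

Emit:
{"fn": "drive_tool", "kwargs": {
  "plan": [
    {"delta_pos":[-0.004,0,0],"turn":0,"gripper":-1}
  ]
}}

```text
time: 4.5
tool_pos: [0.4635, -0.0244, 0.1058]
eef_rot: [-0.009, 1.0, 0.0, -0.0]
wrist_force: [-2.2, -1.0, -0.8]
grip_width: 0.0
grip_force: 0.8
```

Emit:
{"fn": "drive_tool", "kwargs": {
  "plan": [
    {"delta_pos":[-0.004,0,0],"turn":0,"gripper":-1}
  ]
}}

```text
time: 4.6
tool_pos: [0.4645, -0.0244, 0.1058]
eef_rot: [-0.009, 1.0, -0.0, -0.001]
wrist_force: [-4.1, -0.2, 2.8]
grip_width: -0.0002
grip_force: 2.1
```

Emit:
{"fn": "drive_tool", "kwargs": {
  "plan": [
    {"delta_pos":[-0.003,0,0],"turn":0,"gripper":-1}
  ]
}}

```text
time: 4.7
tool_pos: [0.4646, -0.0244, 0.1057]
eef_rot: [-0.009, 1.0, -0.0, -0.001]
wrist_force: [-6.3, -0.4, 4.9]
grip_width: -0.0002
grip_force: 3.1
```

Emit:
{"fn": "drive_tool", "kwargs": {
  "plan": [
    {"delta_pos":[0.04,0,0],"turn":0,"gripper":-1},
    {"delta_pos":[0.08,0,0],"turn":0,"gripper":-1},
    {"delta_pos":[0,0,-0.14],"turn":0,"gripper":-1},
    {"delta_pos":[0,0,-0.14],"turn":0,"gripper":-1},
    {"delta_pos":[0,0,-0.14],"turn":0,"gripper":-1},
    {"delta_pos":[0,0,-0.14],"turn":0,"gripper":-1},
    {"delta_pos":[0,0,-0.14],"turn":0,"gripper":-1},
    {"delta_pos":[0,0,-0.14],"turn":0,"gripper":-1}
  ]
}}

```text
time: 5.5
tool_pos: [0.4295, -0.0249, 0.3599]
eef_rot: [-0.009, 1.0, -0.0, 0.001]
wrist_force: [1.6, -0.4, -0.1]
grip_width: 0.0001
grip_force: 0.0
```

Emit:
{"fn": "drive_tool", "kwargs": {
  "plan": [
    {"delta_pos":[0,0,-0.05],"turn":0,"gripper":-1},
    {"delta_pos":[-0.13,-0.005,0],"turn":0,"gripper":-1},
    {"delta_pos":[-0.13,-0.005,0],"turn":0,"gripper":-1},
    {"delta_pos":[-0.13,-0.005,0],"turn":0,"gripper":-1},
    {"delta_pos":[-0.13,-0.005,0],"turn":0,"gripper":-1},
    {"delta_pos":[-0.13,-0.005,0],"turn":0,"gripper":-1},
    {"delta_pos":[0,0,0],"turn":0,"gripper":-1},
    {"delta_pos":[0,0,0],"turn":0,"gripper":-1}
  ]
}}

```text
time: 6.3
tool_pos: [0.625, -0.0289, 0.3718]
eef_rot: [-0.009, 1.0, 0.0, -0.001]
wrist_force: [-0.4, -0.5, -0.2]
grip_width: -0.0002
grip_force: 0.0
```

Run:
```python
from bench import env, vision
import cv2,numpy as np
o=[]
for n in("side","top"):
    c=vision.read_camera(n)["color"][:,:,::-1]
    o.append(cv2.resize(c[110:310,220:420],(400,400),interpolation=cv2.INTER_CUBIC) if n=="side" else cv2.resize(c[120:290,200:370],(400,400),interpolation=cv2.INTER_CUBIC))
cv2.imwrite("pics/b.png",np.hstack(o));print(env.get_obs()["tool_pos"])
```

```text
[ 0.62403878 -0.02892781  0.37280189]
```

View pics/b.png

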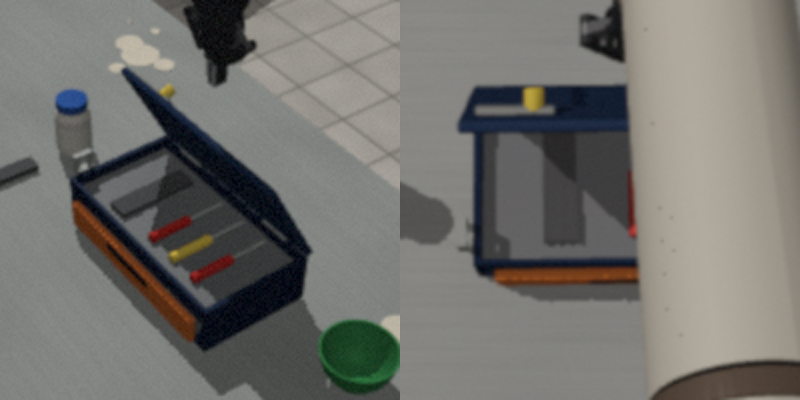

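Both views show the drawer is flush and the case hasn't moved. The fingers are now behind the lid, so I'll lower them and sweep the lid down.

Emit:
{"fn": "drive_tool", "kwargs": {
  "plan": [
    {"delta_pos":[-0.04,0,0],"turn":0,"gripper":-1},
    {"delta_pos":[0,0,0.1],"turn":0,"gripper":-1},
    {"delta_pos":[0,0,0.1],"turn":0,"gripper":-1},
    {"delta_pos":[0,0,0.073],"turn":0,"gripper":-1},
    {"delta_pos":[0,0,0],"turn":0,"gripper":-1}
  ]
}}

```text
time: 6.9
tool_pos: [0.634, -0.0289, 0.2883]
eef_rot: [-0.009, 1.0, 0.0, -0.003]
wrist_force: [-1.2, 0.2, 0.5]
grip_width: 0.0
grip_force: 0.0
```

Emit:
{"fn": "drive_tool", "kwargs": {
  "plan": [
    {"delta_pos":[0.03,0,0],"turn":0,"gripper":-1},
    {"delta_pos":[0.03,0,0],"turn":0,"gripper":-1},
    {"delta_pos":[0.027,0,0.013],"turn":0,"gripper":-1},
    {"delta_pos":[0.027,0,0.015],"turn":0,"gripper":-1},
    {"delta_pos":[0.027,0,0.016],"turn":0,"gripper":-1}
  ]
}}

```text
time: 7.4
tool_pos: [0.5944, -0.0296, 0.2787]
eef_rot: [-0.009, 1.0, -0.0, 0.001]
wrist_force: [0.0, -0.1, 3.2]
grip_width: -0.0002
grip_force: 1.1
```

Emit:
{"fn": "drive_tool", "kwargs": {
  "plan": [
    {"delta_pos":[0.027,0,0.022],"turn":0,"gripper":-1},
    {"delta_pos":[0.027,0,0.022],"turn":0,"gripper":-1},
    {"delta_pos":[0.027,0,0.022],"turn":0,"gripper":-1},
    {"delta_pos":[0.021,0,0.027],"turn":0,"gripper":-1},
    {"delta_pos":[0.021,0,0.027],"turn":0,"gripper":-1},
    {"delta_pos":[0.021,0,0.027],"turn":0,"gripper":-1}
  ]
}}

```text
time: 8.0
tool_pos: [0.5508, -0.0304, 0.2327]
eef_rot: [-0.009, 1.0, 0.0, -0.0]
wrist_force: [2.0, 0.7, 1.5]
grip_width: -0.0001
grip_force: 0.7
```

Emit:
{"fn": "drive_tool", "kwargs": {
  "plan": [
    {"delta_pos":[0.014,0,0.029],"turn":0,"gripper":-1},
    {"delta_pos":[0.014,0,0.029],"turn":0,"gripper":-1},
    {"delta_pos":[0.014,0,0.029],"turn":0,"gripper":-1},
    {"delta_pos":[0.008,0,0.025],"turn":0,"gripper":-1},
    {"delta_pos":[0.008,0,0.025],"turn":0,"gripper":-1},
    {"delta_pos":[0.008,0,0.02],"turn":0,"gripper":-1}
  ]
}}

```text
time: 8.6
tool_pos: [0.5317, -0.0307, 0.1859]
eef_rot: [-0.009, 1.0, 0.0, 0.0]
wrist_force: [1.9, -0.4, 1.3]
grip_width: 0.0
grip_force: 0.5
```

Emit:
{"fn": "drive_tool", "kwargs": {
  "plan": [
    {"delta_pos":[0.004,0,0.017],"turn":0,"gripper":-1},
    {"delta_pos":[0.004,0,0.017],"turn":0,"gripper":-1},
    {"delta_pos":[0.002,0,0.013],"turn":0,"gripper":-1},
    {"delta_pos":[0,0,0.01],"turn":0,"gripper":-1}
  ]
}}

```text
time: 9.0
tool_pos: [0.5285, -0.0307, 0.1692]
eef_rot: [-0.009, 1.0, 0.0, -0.0]
wrist_force: [-0.0, -0.1, 1.2]
grip_width: -0.0001
grip_force: 0.5
```

Emit:
{"fn": "drive_tool", "kwargs": {
  "plan": [
    {"delta_pos":[0,0,0.007],"turn":0,"gripper":-1}
  ]
}}

```text
time: 9.1
tool_pos: [0.5283, -0.0307, 0.167]
eef_rot: [-0.009, 1.0, 0.0, -0.001]
wrist_force: [-0.6, 0.3, 2.0]
grip_width: -0.0
grip_force: 0.5
```

Emit:
{"fn": "drive_tool", "kwargs": {
  "plan": [
    {"delta_pos":[0,0,0.005],"turn":0,"gripper":-1}
  ]
}}

```text
time: 9.2
tool_pos: [0.5282, -0.0307, 0.1656]
eef_rot: [-0.009, 1.0, 0.0, -0.0]
wrist_force: [-1.1, 0.5, 0.5]
grip_width: -0.0
grip_force: 0.5
```

Emit:
{"fn": "drive_tool", "kwargs": {
  "plan": [
    {"delta_pos":[0,0,0.004],"turn":0,"gripper":-1}
  ]
}}

```text
time: 9.3
tool_pos: [0.5284, -0.0307, 0.1646]
eef_rot: [-0.009, 1.0, 0.0, -0.0]
wrist_force: [-4.7, 0.3, 14.0]
grip_width: 0.0001
grip_force: 7.0
```

Force rose to 14 N at tip height 0.092, so the lid is on the rim. I'll lift, line up on the −y side of the knob and check.

Emit:
{"fn": "drive_tool", "kwargs": {
  "plan": [
    {"delta_pos":[0,0,-0.06],"turn":0,"gripper":-1},
    {"delta_pos":[0,0,-0.06],"turn":0,"gripper":-1},
    {"delta_pos":[0.0215,0.075,0],"turn":0,"gripper":-1},
    {"delta_pos":[0.0215,0.075,0],"turn":0,"gripper":-1},
    {"delta_pos":[0,0,0],"turn":0,"gripper":-1},
    {"delta_pos":[0,0,0],"turn":0,"gripper":-1}
  ]
}}

```text
time: 9.9
tool_pos: [0.515, 0.0144, 0.2008]
eef_rot: [-0.01, 1.0, -0.0, 0.0]
wrist_force: [0.4, -1.2, 0.7]
grip_width: 0.0001
grip_force: 0.0
```

Run:
```python
from bench import env, vision
import cv2,numpy as np
o=[]
for n in("side","top"):
    c=vision.read_camera(n)["color"][:,:,::-1]
    o.append(cv2.resize(c[150:290,230:370] if n=="side" else c[130:270,210:350],(400,400),interpolation=cv2.INTER_CUBIC))
cv2.imwrite("pics/c.png",np.hstack(o));print(env.get_obs()["tool_pos"])
```

```text
[0.51516955 0.01314325 0.2006774 ]
```

View pics/c.png

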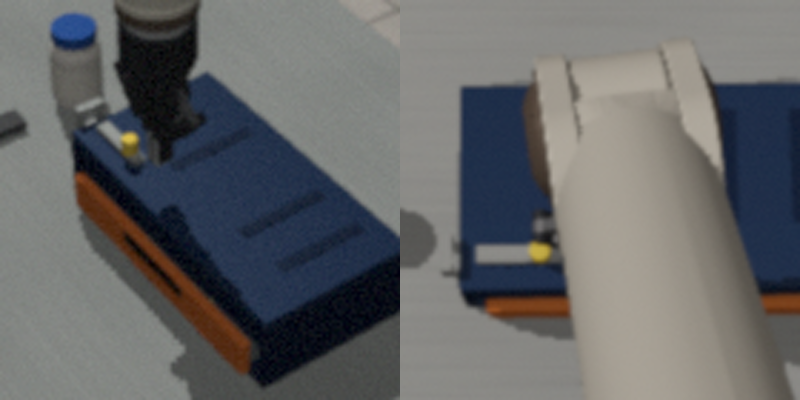

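The lid lies flat. The knob top is at side crop (130,138) and top crop (140,250) within its half, so I'll check its position.

Run:
```python
from fit import *
import cv2
Pm=lambda n:C[n]["K"]@np.diag([1,-1,-1])@np.linalg.inv(C[n]["pose"])[:3]
print(proj("side",np.array([.5147,.071,.116])),proj("top",np.array([.5147,.071,.116])))
X=cv2.triangulatePoints(Pm("side"),Pm("top"),np.array([275.5,198.3]),np.array([259,217.5])).ravel();print(X[:3]/X[3])
```

```text
[275.53905251 198.20760634] [259.30728298 217.64611972]
[0.51515291 0.07181004 0.1148745 ]
```

Emit:
{"fn": "drive_tool", "kwargs": {
  "plan": [
    {"delta_pos":[0,0,0.04],"turn":0,"gripper":-1},
    {"delta_pos":[0,0,0.037],"turn":0,"gripper":-1},
    {"delta_pos":[0,0,0],"turn":0,"gripper":-1}
  ]
}}

```text
time: 10.3
tool_pos: [0.5134, 0.0134, 0.1752]
eef_rot: [-0.009, 1.0, -0.0, -0.002]
wrist_force: [-0.4, 0.3, 0.2]
grip_width: -0.0005
grip_force: 0.0
```

Emit:
{"fn": "drive_tool", "kwargs": {
  "plan": [
    {"delta_pos":[0,0.04,-0.005],"turn":0,"gripper":-1},
    {"delta_pos":[0,0.04,0],"turn":0,"gripper":-1},
    {"delta_pos":[0,0.02,0],"turn":0,"gripper":-1},
    {"delta_pos":[0,0.02,0],"turn":0,"gripper":-1},
    {"delta_pos":[0,0.02,0],"turn":0,"gripper":-1}
  ]
}}

```text
time: 10.8
tool_pos: [0.5143, 0.0564, 0.1793]
eef_rot: [-0.009, 1.0, -0.0, 0.0]
wrist_force: [0.1, -1.6, 0.4]
grip_width: -0.0005
grip_force: 0.8
```

Emit:
{"fn": "drive_tool", "kwargs": {
  "plan": [
    {"delta_pos":[0,0.015,0],"turn":0,"gripper":-1},
    {"delta_pos":[0,0.015,0],"turn":0,"gripper":-1},
    {"delta_pos":[0,0.015,0],"turn":0,"gripper":-1}
  ]
}}

```text
time: 11.1
tool_pos: [0.5141, 0.0695, 0.1792]
eef_rot: [-0.009, 1.0, -0.0, 0.0]
wrist_force: [0.7, -1.5, 1.2]
grip_width: 0.0001
grip_force: 0.9
```

Emit:
{"fn": "drive_tool", "kwargs": {
  "plan": [
    {"delta_pos":[0,0.012,0],"turn":0,"gripper":-1},
    {"delta_pos":[0,0.008,0],"turn":0,"gripper":-1}
  ]
}}

```text
time: 11.3
tool_pos: [0.514, 0.0758, 0.1792]
eef_rot: [-0.009, 1.0, 0.0, 0.0]
wrist_force: [1.3, -2.2, 0.8]
grip_width: -0.0002
grip_force: 0.9
```

Emit:
{"fn": "drive_tool", "kwargs": {
  "plan": [
    {"delta_pos":[0,0.007,0],"turn":0,"gripper":-1}
  ]
}}

```text
time: 11.4
tool_pos: [0.5139, 0.0778, 0.1792]
eef_rot: [-0.009, 1.0, -0.0, 0.0]
wrist_force: [0.2, -1.1, 1.1]
grip_width: -0.0001
grip_force: 0.9
```

Emit:
{"fn": "drive_tool", "kwargs": {
  "plan": [
    {"delta_pos":[0,0.006,0],"turn":0,"gripper":-1}
  ]
}}

```text
time: 11.5
tool_pos: [0.5139, 0.0795, 0.1791]
eef_rot: [-0.009, 1.0, 0.0, 0.0]
wrist_force: [0.5, -1.4, 1.1]
grip_width: -0.0
grip_force: 0.9
```

Emit:
{"fn": "drive_tool", "kwargs": {
  "plan": [
    {"delta_pos":[0,0.005,0],"turn":0,"gripper":-1}
  ]
}}

```text
time: 11.6
tool_pos: [0.5138, 0.0809, 0.1791]
eef_rot: [-0.009, 1.0, 0.0, 0.0]
wrist_force: [0.9, -2.2, 0.9]
grip_width: -0.0002
grip_force: 0.9
```

Emit:
{"fn": "drive_tool", "kwargs": {
  "plan": [
    {"delta_pos":[0,0.004,0],"turn":0,"gripper":-1}
  ]
}}

```text
time: 11.7
tool_pos: [0.5138, 0.0822, 0.1792]
eef_rot: [-0.009, 1.0, 0.0, 0.0]
wrist_force: [0.8, -1.3, 1.0]
grip_width: 0.0005
grip_force: 1.0
```

Emit:
{"fn": "drive_tool", "kwargs": {
  "plan": [
    {"delta_pos":[0,0.005,0],"turn":0,"gripper":-1}
  ]
}}

```text
time: 11.8
tool_pos: [0.5138, 0.0836, 0.1792]
eef_rot: [-0.009, 1.0, 0.0, 0.0]
wrist_force: [0.8, -1.8, 0.6]
grip_width: -0.0002
grip_force: 1.0
```

Emit:
{"fn": "drive_tool", "kwargs": {
  "plan": [
    {"delta_pos":[0,0.005,0],"turn":0,"gripper":-1}
  ]
}}

```text
time: 11.9
tool_pos: [0.5137, 0.0852, 0.1791]
eef_rot: [-0.009, 1.0, 0.0, 0.0]
wrist_force: [0.9, -2.1, 1.5]
grip_width: 0.0002
grip_force: 1.0
```

Emit:
{"fn": "drive_tool", "kwargs": {
  "plan": [
    {"delta_pos":[0,0.004,0],"turn":0,"gripper":-1}
  ]
}}

```text
time: 12.0
tool_pos: [0.5138, 0.0863, 0.1791]
eef_rot: [-0.009, 1.0, -0.0, 0.0]
wrist_force: [0.3, -4.7, 2.5]
grip_width: -0.0002
grip_force: 2.2
```

Emit:
{"fn": "drive_tool", "kwargs": {
  "plan": [
    {"delta_pos":[0,0.003,0],"turn":0,"gripper":-1}
  ]
}}

```text
time: 12.1
tool_pos: [0.5138, 0.0865, 0.1791]
eef_rot: [-0.009, 1.0, -0.0, 0.0]
wrist_force: [1.5, -5.2, 2.0]
grip_width: 0.0002
grip_force: 2.8
```

Emit:
{"fn": "drive_tool", "kwargs": {
  "plan": [
    {"delta_pos":[0,0.002,0],"turn":0,"gripper":-1}
  ]
}}

```text
time: 12.2
tool_pos: [0.5138, 0.0866, 0.1791]
eef_rot: [-0.008, 1.0, -0.001, -0.0]
wrist_force: [1.9, -6.3, 2.0]
grip_width: 0.0002
grip_force: 3.2
```

Emit:
{"fn": "drive_tool", "kwargs": {
  "plan": [
    {"delta_pos":[0,-0.04,0],"turn":0,"gripper":-1},
    {"delta_pos":[0,0,-0.13],"turn":0,"gripper":-1},
    {"delta_pos":[0,0,-0.13],"turn":0,"gripper":-1},
    {"delta_pos":[0,0,-0.13],"turn":0,"gripper":-1},
    {"delta_pos":[0,0,-0.13],"turn":0,"gripper":-1},
    {"delta_pos":[0.05,0.13,0],"turn":0,"gripper":-1},
    {"delta_pos":[0.05,0.13,0],"turn":0,"gripper":-1},
    {"delta_pos":[0.05,0.13,0],"turn":0,"gripper":-1}
  ]
}}

```text
time: 13.0
tool_pos: [0.4657, 0.1929, 0.3353]
eef_rot: [-0.008, 1.0, 0.0, -0.0]
wrist_force: [0.3, 0.2, -0.1]
grip_width: 0.0003
grip_force: 0.0
```

Emit:
{"fn": "drive_tool", "kwargs": {
  "plan": [
    {"delta_pos":[0.05,0.13,0],"turn":0,"gripper":-1},
    {"delta_pos":[0.05,0.13,0],"turn":0,"gripper":-1},
    {"delta_pos":[0.05,0.13,0],"turn":0,"gripper":-1},
    {"delta_pos":[0,0.13,0],"turn":0,"gripper":-1},
    {"delta_pos":[0,0.13,0],"turn":0,"gripper":-1},
    {"delta_pos":[0,0.13,0],"turn":0,"gripper":-1},
    {"delta_pos":[0,0,0],"turn":0,"gripper":-1},
    {"delta_pos":[0,0,0],"turn":0,"gripper":-1}
  ]
}}

```text
time: 13.8
tool_pos: [0.4165, 0.4257, 0.3341]
eef_rot: [-0.01, 1.0, -0.0, -0.001]
wrist_force: [0.5, -0.4, -0.9]
grip_width: -0.0003
grip_force: 0.0
```

Run:
```python
from bench import env, vision
import cv2,numpy as np
from fit import proj,case,np
p=[.5765,-.028,.0184]
for y in(.1,.135):print(y,[(proj(n,case(p,np.array([-.06,y,.116])))).round(1) for n in("side","top")])
o=[]
for n in("side","top"):
    c=vision.read_camera(n)["color"][:,:,::-1]
    o.append(cv2.resize(c[140:300,230:390] if n=="side" else c[130:290,210:370],(400,400),interpolation=cv2.INTER_CUBIC))
cv2.imwrite("pics/d.png",np.hstack(o));print(env.get_obs()["tool_pos"])
```

```text
0.1 [array([275.6, 198.2]), array([259.4, 217.7])]
0.135 [array([269., 192.]), array([244.5, 217.9])]
[0.41774946 0.42377505 0.33448882]
```

View pics/d.png

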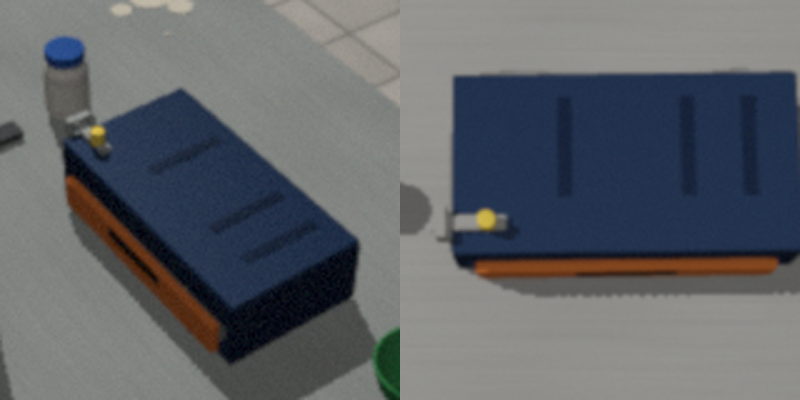

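The knob now sits at side pixel (269,192) and top pixel (244,218), which matches full travel. The lid and drawer are shut.

```bash
python3 -c "
from bench import env
print(env.close_job())"
```

```text
the job is handed in; nothing more can be done
None
```

The drawer is fully in, the lid is shut and the bolt is fully across in its keeper, done in that order. Pushes stayed under about 14 N, I saw no sign that the case had moved, and the job has been handed in (no result was returned).

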